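Slide and lock the bar of an extending towel rail

TASK

The sliding bar of the small extending towel rail hangs out of its tube, because its spring button is too proud to pass the tube's mouth. Press the button flush with the bar, slide the bar into the tube with the button held down, then go on sliding it gently until the button pops out through the hole in the tube's side, and let go. Never push the bar or its button against the tube with more than about 20 N, and leave the things round about where they stand.

Things in the scene. Friction and masses are not known exactly. Their poses are not given: they have to be found in the camera images.
- rail_stand: Fixed stand: aluminium square tube 160 mm long, outside 32.6 mm square, inside 24.6 mm square, lying level, axis 50 mm above the worktop, on a black foot plate 90 x 150 x 10 mm. Origin on the worktop below the tube's mouth; +y runs along the tube, from the mouth inwards; z up; -x is the side (towards the robot) with the hole.
- rail_bar: Loose sliding bar: steel, 22 mm square, 0.25 kg. Origin on its axis at the button's middle; +y towards the tube (the way to slide); z up; -x is the button's side. It runs 110 mm towards the tube and 120 mm away from it, then a black cap 10 mm long, 25 mm square. Its tail rests on the floor of the tube, with 1.3 mm play a side. The button's near end starts 4 to 22 mm outside the mouth.
- rail_button (a joint): Spring button, oblong dark steel block, 32 mm along the bar's y (-16 to +16 mm), 9 mm high, square ends that do not ride over an edge. 0 = out, 8 mm proud of the bar; 0.008 = flush. Spring 1.5 N out, 5 N flush; pressed by the tube it drags by 2 to 5 N. Pinching the bar across x presses it flush; pinch the half away from the tube so that the other half can enter. With some 8 mm in the mouth the tube keeps it pressed.
- tube_mouth (a point): Middle of the tube's mouth, on the tube's axis; axes as the stand's. The oblong hole in the tube's -x side, 35 mm long (along y), 12 mm high, is in a side plate that can be set: its middle is 34 to 48 mm inside the mouth, different each time and not measured. Its ends are square: once the button has popped out, sliding on runs it against the far end, which must be felt.
- tin: Bystander: tin, 58 mm across, 72 mm high; origin under its middle.
- glass: Bystander: tumbler, 77 mm across, 93 mm high; origin under its middle.
- scourer: Bystander: dark steel-wool scourer, 57 x 80 x 36 mm; origin under its middle.
- opener: Bystander: tin opener with a black handle, 174 x 41 x 20 mm; origin under its middle.
There are look-alikes about, which are no part of the job. Leave any blue look-alike of the rail_stand alone.

How it is judged:
By the outcome, as a careful person would: the job done as asked, in the order asked, and still so for the second after the job is handed in, with the robot touching nothing.
It also fails if it takes over 48 s, if anything falls off the work surface, if the arm or the gripper's body presses on something with over 40 N, if the wrist force passes 120 N, or if a joint passes its speed limit or range.

ROBOT

A 7-joint arm with a two-finger parallel gripper is mounted at the origin on a cart in front of the work surface, level with it; the furniture and walls round the work are solid. World frame = base frame: x ahead of the robot, y to its left, z up, the work surface at z = 0. Lengths are in m, angles in rad, forces in N, time in s.
With the tool pointing down it reaches from about 0.4 to 0.85 m from the base axis. Payload 10.4 kg.
Tool frame: the origin (TCP) lies at the very end of the fingers, on their centre line; the grasp point (between the pads) lies 19 mm behind it; z points along the fingers, y is the direction in which the jaws open and shut (so a half turn about z gives the same grasp; the last joint's range is limited). The gripper opens to 87 mm and grips with 3 to 60 N. Pads are 19 mm wide; open, the fingers measure 117 mm over their backs; the gripper's body (75 mm by 190 mm) begins 51 mm behind the grasp point.
Start: joints at [-1.272, 0.332, -0.065, 1.46, 0.022, 1.35, -0.088], TCP at [0.198, 0.593, 0.223] pointing down, gripper open.
Joint ranges: [-2.6, 2.6], [-0.5, 2.12], [-1.47, 1.34], [0.16, 2.42], [-1.27, 4.41], [0.06, 2.06], [-2.6, 2.6]. Speed limits (rad/s): [2.22, 2.22, 2.79, 2.79, 3.14, 3.14, 3.14].

INTERFACE

Orientations are given as a unit quaternion [w, x, y, z].
In Python, from station import bot, imaging gives the robot as it stands.
- The arm moves only by the tool send_rows, never from a script. Its argument "deltas" is one flat list of numbers, 6 for each row, row after row: the shift along the tool's x, y, z in cm, then the turn, a rotation vector about the tool's x, y, z in rad. In form: [dx, dy, dz, rx, ry, rz, dx, dy, dz, rx, ry, rz, ...]. A call has 1 to 20 rows; each row is the pose to reach, as a shift and turn from the pose commanded when the call began, along the tool's axes at that moment; what a row does not reach only later rows make up. A row lasts 1/10 s, in which the tool goes at most 50 mm and 8.59 degrees, less where a joint would pass 70% of its speed; a pose out of reach is approached as far as the arm can. A call with a gripper value outside its range is refused whole. "jaw" is the opening in per cent of the stroke, from 0 (shut) to 100 (fully open), set as the call begins (left out, the last holds). The fingers move at their own pace and stop on an object; "force" is the grip in N (left out, the last holds). Time passes only in rows, so rows that repeat a pose let the fingers close. It gives the time, the measured TCP pose, the force and the opening at its end, in the units of the state.
- bot.sense(): the state, without advancing time (a new reading comes with each control period).
- imaging.read_camera(name): name is "scene" or "top" or "wrist"; returns a dict with "color" (400x640x3 uint8, red, green, blue), "fov_y" (degrees; the focal length in pixels is half the picture's height over the tangent of half this angle, whatever the lens; pixels are square), "cx", "cy" (the principal point, pixels), "rvec" (rotation vector, rad) and "tvec" (3), from world to camera coordinates, as OpenCV has them; the wrist camera has in their place "hand_eye" (4x4, takes a point from camera to tool coordinates, whose origin is the TCP and whose axes are the flange's). Camera axes: x right, y down, z forward; pixel columns grow to the right and rows downward; lengths in m; the calibration is good to about 2 mm. A picture is of the moment at which its call begins: read the wrist's pose just before it. There is no depth.
- bot.close_job(): hands the job in, once; it reports no verdict.
The state is a dict: "time_s": time; "joints": joint angles; "dq": joint speeds; "joint_efforts": joint torques, N m; "position": TCP position; "tcp_rot": TCP orientation; "force": force on the tool from outside, world axes, zero at the start; "ft_torque": the same for the moment, N m; "gripper_width": finger opening in m.
Only numpy, scipy, OpenCV 4.12 (cv2) and the standard library are available. Lean on these libraries where they do the work, as an engineer would, in place of code of your own. Each camera call takes 0.05 s, during which the arm holds its last target. There are 200 camera calls.

## Working session

There is one attempt and no reset: what is moved stays moved. The work goes in short steps, Python scripts to look and compute and a tool call to move; the robot and the scene stay as the last step left them, time stands still between calls to the robot, and variables do not carry over. Pictures are saved under pics/ and viewed, about 8 in all and at most 12, crops included, and the job is handed in when it is done.

Besides the shell and the picture viewer there is one more tool, called after "Request:" as name(argument=value, ...), one argument or row to a line, values as JSON. send_rows: Moves the arm, as the interface text tells. Its arguments: {"type":"object","properties":{"deltas":{"type":"array","items":{"type":"number"}},"jaw":{"type":"number"},"force":{"type":"number"}},"required":["deltas"]}

```bash
ls; mkdir -p pics; python3 - <<'E'
from station import bot, imaging
import cv2
s=bot.sense(); print(s)
for n in ("scene","top"):
    c=imaging.read_camera(n); print(n,{k:v for k,v in c.items() if k!="color"})
    cv2.imwrite(f"pics/{n}0.png",c["color"][:,:,::-1])
c=imaging.read_camera("wrist");print({k:v for k,v in c.items() if k!="color"})
E
```

```text
pics
{'time_s': 0.0, 'joints': array([-1.2716189 ,  0.33285938, -0.06469312,  1.46094416,  0.02159694,
        1.3498862 , -0.08851336]), 'dq': array([-7.11749143e-04, -1.53378921e-04,  3.03638226e-04,  2.90837743e-05,
        3.90465458e-04,  4.21690367e-05,  4.34738957e-04]), 'joint_efforts': array([-6.19965749e-05, -6.23230934e+01,  2.50573573e-02, -3.89906216e+01,
       -6.11648359e-02,  3.91201722e-02,  1.51121703e-04]), 'position': array([0.19754507, 0.59255427, 0.22176036]), 'tcp_rot': array([-8.04212861e-05,  1.60195216e-01,  9.87085104e-01, -6.96256949e-04]), 'force': array([ 0.20929422, -0.14257041,  0.87851689]), 'ft_torque': array([ 0.00194308,  0.04707641, -0.01409387]), 'gripper_width': 0.08723204847864709}
scene {'fov_y': 45.924919580761326, 'cx': 326.21810521189997, 'cy': 199.47751587635702, 'rvec': array([ 2.09833705, -1.35412388,  0.48279748]), 'tvec': array([-0.25156453,  0.37560265,  1.10084191])}
top {'fov_y': 48.67502872437528, 'cx': 322.45811392571903, 'cy': 195.3023380876461, 'rvec': array([ 1.59730606, -2.47713414,  0.38160144]), 'tvec': array([0.17295354, 0.46999811, 1.20832549])}
{'fov_y': 65.0399404993273, 'cx': 319.3232310805683, 'cy': 203.11681891672902, 'hand_eye': array([[-5.82575256e-04, -9.53433328e-01, -3.01603297e-01,
         8.23790639e-02],
       [ 9.99999822e-01, -5.93819113e-04, -5.44033138e-05,
        -1.40511297e-03],
       [-1.27227870e-04, -3.01603275e-01,  9.53433505e-01,
        -1.62058871e-01],
       [ 0.00000000e+00,  0.00000000e+00,  0.00000000e+00,
         1.00000000e+00]])}
```

View pics/scene0.png

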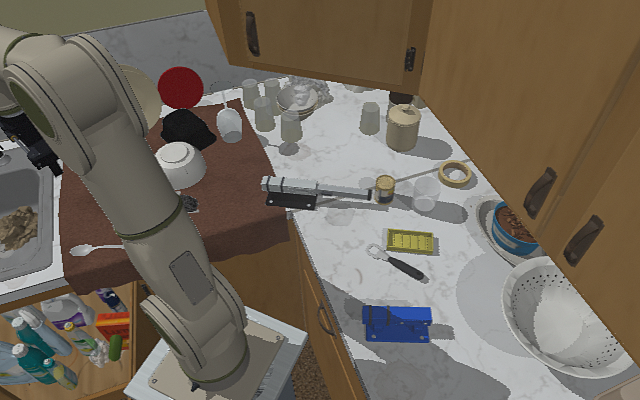

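View pics/top0.png

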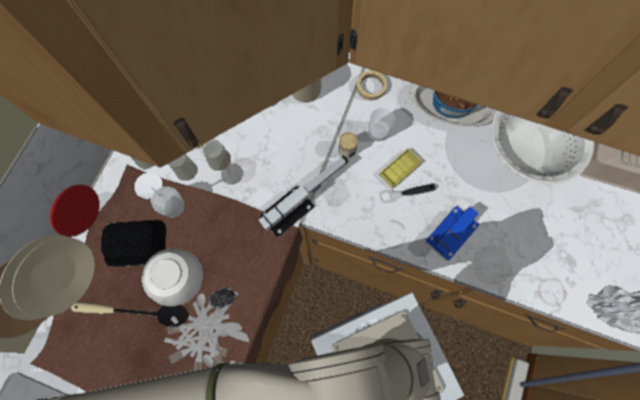

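The scene view shows the aluminium stand with its bar at about (262–370, 180–195). The top view shows it at about (265–355, 155–230). The blue look-alike is at scene (396,323) and top (455,232). The tin stands close to the bar's cap, at scene (385,188). I'll enlarge a crop and set up a ray helper.

```bash
cat > h.py <<'E'
import numpy as np, cv2
from scipy.spatial.transform import Rotation as R
from station import bot, imaging
def cam(n):
    s=bot.sense(); c=imaging.read_camera(n); f=200/np.tan(np.radians(c["fov_y"]/2))
    K=np.array([[f,0,c["cx"]],[0,f,c["cy"]],[0,0,1]])
    if "rvec" in c:
        Rm=cv2.Rodrigues(c["rvec"])[0]; t=c["tvec"]
    else:
        q=s["tcp_rot"]; T=np.eye(4); T[:3,:3]=R.from_quat(np.r_[q[1:],q[0]]).as_matrix(); T[:3,3]=s["position"]
        M=np.linalg.inv(T@c["hand_eye"]); Rm=M[:3,:3]; t=M[:3,3]
    return c["color"],K,Rm,t
def ray(K,Rm,t,uv):
    d=Rm.T@np.linalg.inv(K)@np.r_[uv,1]; return -Rm.T@t,d
def plane(C,uv,z):
    o,d=ray(*C[1:],uv); return o+d*(z-o[2])/d[2]
def proj(C,p):
    x=C[1]@(C[2]@np.asarray(p)+C[3]); return x[:2]/x[2]
def tri(C1,u1,C2,u2):
    o1,d1=ray(*C1[1:],u1);o2,d2=ray(*C2[1:],u2)
    a=np.linalg.lstsq(np.c_[d1,-d2],o2-o1,rcond=None)[0]
    p,q=o1+a[0]*d1,o2+a[1]*d2; return (p+q)/2,np.linalg.norm(p-q)
E
python3 - <<'E'
from h import *
S=cv2.imread("pics/scene0.png");T=cv2.imread("pics/top0.png")
a=cv2.resize(S[150:225,245:445],None,fx=4,fy=4,interpolation=cv2.INTER_CUBIC)
b=cv2.resize(T[120:245,250:400],None,fx=2.4,fy=2.4,interpolation=cv2.INTER_CUBIC)
o=np.zeros((600,800,3),np.uint8);o[:300]=a;o[300:,:b.shape[1]]=b
cv2.imwrite("pics/crop1.png",o)
E
```

```text
(no output)
```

View pics/crop1.png

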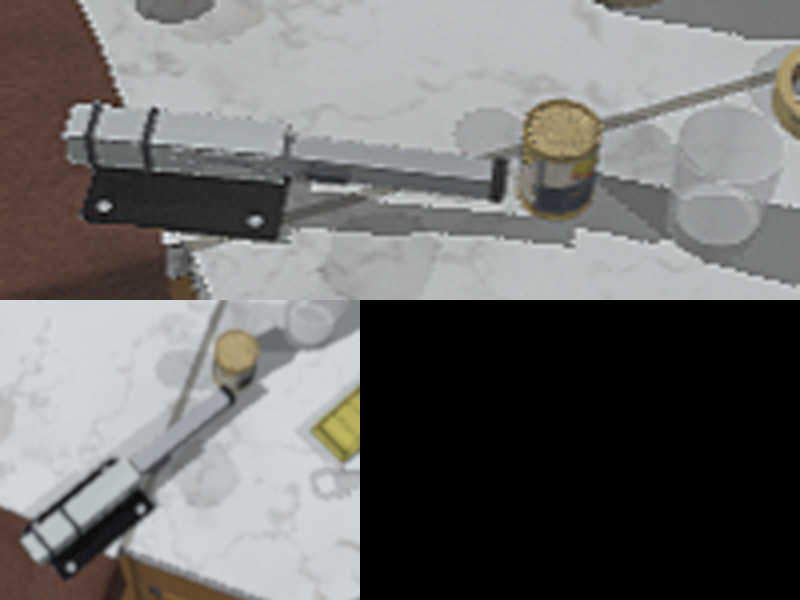

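```bash
python3 - <<'E'
from h import *
np.set_printoptions(precision=4,suppress=True)
T=cam("top");S=cam("scene")
for n,uv,z in [("mouthL",(299.2,186.7),.0663),("mouthR",(312.5,197.9),.0663),("rearL",(260.4,222.1),.0663),("rearR",(270,229.6),.0663),("capend",(345.4,157.5),.0615),("tinTop",(348.3,140.5),.072)]:
    print("T",n,plane(T,uv,z))
for n,uv,z in [("mouthfarTop",(317.5,181.5),.0663),("mouthnearTop",(316.5,188.5),.0663),("rearfar",(267,176),.0663),("rearnear",(262,183.5),.0663),("capfartop",(372,189),.061),("tinTop",(385.7,182),.072),("btnright",(333,194.5),.05),("btnleft",(321,192.5),.05),("glassbase",(424,208),0)]:
    print("S",n,plane(S,uv,z))
E
```

```text
T mouthL [0.5538 0.0139 0.0663]
T mouthR [ 0.5063 -0.0076  0.0663]
T rearL [0.5016 0.1576 0.0663]
T rearR [0.4699 0.1409 0.0663]
T capend [ 0.5831 -0.1499  0.0615]
T tinTop [ 0.6258 -0.1792  0.072 ]
S mouthfarTop [0.5522 0.0032 0.0663]
S mouthnearTop [ 0.5263 -0.0058  0.0663]
S rearfar [0.5118 0.1489 0.0663]
S rearnear [0.4796 0.1475 0.0663]
S capfartop [ 0.5936 -0.1507  0.061 ]
S tinTop [ 0.6255 -0.18    0.072 ]
S btnright [ 0.5376 -0.0527  0.05  ]
S btnleft [ 0.5305 -0.0177  0.05  ]
S glassbase [ 0.6379 -0.3012  0.    ]
```

Request:
send_rows(
  deltas=[-15, -13.7, -2, 0, 0, 0.15, -30, -27.4, -2, 0, 0, 0.5, -45, -41, -2, 0, 0, 0.8, -52.6, -48.1, -2, 0, 0, 0.944, -52.6, -48.1, -2, 0, 0, 0.944, -52.6, -48.1, -2, 0, 0, 0.944, -52.6, -48.1, -2, 0, 0, 0.944, -52.6, -48.1, -2, 0, 0, 0.944, -52.6, -48.1, -2, 0, 0, 0.944, -52.6, -48.1, -2, 0, 0, 0.944, -52.6, -48.1, 0, 0, 0, 0.944, -52.6, -48.1, 2, 0, 0, 0.944, -52.6, -48.1, 4, 0, 0, 0.944, -52.6, -48.1, 5.2, 0, 0, 0.944, -52.6, -48.1, 5.2, 0, 0, 0.944, -52.6, -48.1, 5.2, 0, 0, 0.944, -52.6, -48.1, 5.2, 0, 0, 0.944],
  jaw=60,
)

```text
time_s: 1.95
position: [0.5443, -0.0298, 0.1702]
tcp_rot: [-0.0, 0.592, 0.806, -0.0]
force: [0.2, 0.9, -0.1]
gripper_width: 0.0524
```

```bash
python3 - <<'E'
from h import *
s=bot.sense();print(s["time_s"],s["position"],s["tcp_rot"],s["force"],s["gripper_width"],s["joints"])
C=cam("wrist");cv2.imwrite("pics/w1.png",C[0][:,:,::-1])
E
```

```text
1.95 [ 0.54432189 -0.02983836  0.17024264] [-3.12148514e-04  5.91843686e-01  8.06052615e-01 -3.67744685e-04] [ 0.22868205  0.88858184 -0.12085568] 0.05235421098610336 [-0.57084963  0.21000488  0.61788456  1.77265506 -0.12962499  1.20070326
  0.38791977]
```

View pics/w1.png

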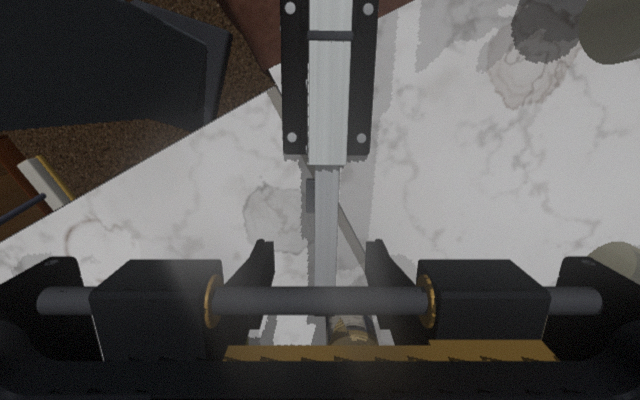

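The wrist view shows the mouth at about row 165, with the tube across columns 308–345. The bar spans columns 315–338 below it, and the dark button is on the left at (311, 180–213). I'll measure the edges for yaw and offset.

```bash
python3 - <<'E'
from h import *
np.set_printoptions(precision=4,suppress=True)
C=cam("wrist");g=cv2.cvtColor(C[0],cv2.COLOR_RGB2GRAY).astype(float);g=cv2.GaussianBlur(g,(1,5),0)
for r in (60,100,140,150): print(r,g[r,296:356].astype(int))
for r in (175,190,205,225,235): print(r,g[r,300:346].astype(int))
print("col 326",g[155:180,326].astype(int),"col342",g[150:180,342].astype(int),"col 311",g[165:225,311].astype(int),"col309",g[165:225,308].astype(int))
E
```

```text
60 [ 31  28  30  26  27  27  29  32  30  27  31  34  72 151 165 162 159 159
 163 160 155 156 155 157 157 161 159 158 160 163 161 160 158 155 156 155
 156 158 159 156 159 159 157 159 160 160 159 154 158 155 158 158 155 120
  52  41  41  42  40  43]
100 [ 35  39  37  36  35  36  36  33  33  33  50  92 121 148 159 160 158 161
 161 160 155 155 156 157 159 159 160 160 161 160 161 158 157 155 156 153
 155 157 155 155 156 157 158 157 156 153 154 156 157 157 158 141  82  49
  46  48  50  49  49  50]
140 [ 54  44  42  42  43  42  44  43  43  41  54  89 116 154 160 158 160 162
 162 160 156 159 160 159 160 159 161 163 163 161 159 157 156 155 154 158
 157 155 153 155 154 156 154 154 153 155 155 158 157 154 120  59  57  58
  56  56  57  58  56  65]
150 [ 49  49  46  45  46  48  47  44  52  75  90 105 117 155 158 160 160 159
 161 158 157 158 158 159 159 158 161 161 162 160 159 158 156 153 153 156
 157 154 152 152 154 153 153 155 154 154 155 158 157 144  87  61  58  60
  59  58  57  59  61  60]
175 [138 113 109 109 115 109 111 112 111 109  96  83  79  82  94 127 141 141
 139 135 135 136 137 137 138
[... 900 characters left out ...]
151 133 111  96  91  92  97 110 125
 133 134 135 136 137 136 135] col342 [155 156 157 157 158 158 157 157 158 160 159 159 159 158 151 136 116 104
 108 121 132 136 136 134 133 132 132 133 132 132] col 311 [129 103  87  82  81  81  80  80  81  81  83  88  92  88  77  69  70  73
  74  73  74  75  76  76  76  76  76  75  75  76  78  78  77  77  77  79
  80  81  82  82  82  82  81  81  82  84  85  88  93 100 105 107 107 107
 107 106 106 106 106 105] col309 [110  91  80  78  82  89  96 103 108 111 111 110 105  92  76  67  67  71
  73  73  73  74  74  73  74  76  77  78  78  79  80  80  80  81  82  82
  81  80  80  81  83  83  83  84  86  86  86  89  94 101 104 104 102 102
 102 103 105 105 105 106]
```

```bash
python3 - <<'E'
from h import *
np.set_printoptions(precision=4,suppress=True)
C=cam("wrist");s=bot.sense()
P=lambda u,v,z: plane(C,(u,v),z)
zt=.0663
cs=[(P(308.5,60,zt)+P(349.7,60,zt))/2,(P(308.6,140,zt)+P(346.4,140,zt))/2]
print("w",np.linalg.norm(P(308.5,60,zt)-P(349.7,60,zt)),np.linalg.norm(P(308.6,140,zt)-P(346.4,140,zt)))
d=cs[0]-cs[1];print("tube yaw",np.degrees(np.arctan2(-d[0],d[1])))
for a,b in (((308.5,60),(308.7,140)),((349.7,60),(346.4,140))):
    e=P(*a,zt)-P(*b,zt);print(np.degrees(np.arctan2(-e[0],e[1])))
zb=.0597
b=[(P(313.9,190,zb)+P(337.3,190,zb))/2,(P(313.8,235,zb)+P(336.7,235,zb))/2]
e=b[0]-b[1];print("bar w",np.linalg.norm(P(313.9,190,zb)-P(337.3,190,zb)),"yaw",np.degrees(np.arctan2(-e[0],e[1])),b)
m=P(326,165.5,zt);print("mouth",m,"btn in/out",P(309,179,.053),P(309,212.5,.053))
q=s["tcp_rot"];Rm=R.from_quat(np.r_[q[1:],q[0]]).as_matrix();print(Rm)
for n,p in (("m",m),("tube c",cs[1]),("btn in",P(309,179,.053)),("btn out",P(309,212.5,.053)),("bar",b[0]),("bar2",b[1])): print(n,Rm.T@(p-s["position"]))
E
```

```text
w 0.0321209996971184 0.0317020040176757
tube yaw 16.814505315352896
17.087779872601637
16.619384503489545
bar w 0.021109599593261454 yaw 17.441573969196526 [array([ 0.5477, -0.0194,  0.0597]), array([ 0.5609, -0.0614,  0.0597])]
mouth [0.5407 0.0031 0.0663] btn in/out [ 0.5307 -0.0158  0.053 ] [ 0.5402 -0.0468  0.053 ]
[[-0.302   0.9533  0.0008]
 [ 0.9533  0.302   0.001 ]
 [ 0.0007  0.0011 -1.    ]]
m [0.0311 0.0056 0.1049]
tube c [0.0527 0.0067 0.1049]
btn in [ 0.0161 -0.0096  0.1181]
btn out [-0.0163 -0.0099  0.1181]
bar [0.0075 0.0055 0.1114]
bar2 [-0.0365  0.0054  0.1114]
```

The button's middle is under the TCP and the mouth is 31 mm ahead, so the button's near end is about 15 mm outside. The tube's yaw is about 0.5° from the tool's. I'll descend 10 mm behind the button's middle and then pinch.

Request:
send_rows(
  deltas=[-1.0, 0.55, 1, 0, 0, 0.009, -1.0, 0.55, 5, 0, 0, 0.009, -1.0, 0.55, 9, 0, 0, 0.009, -1.0, 0.55, 12, 0, 0, 0.009, -1.0, 0.55, 14, 0, 0, 0.009, -1.0, 0.55, 14, 0, 0, 0.009, -1.0, 0.55, 14, 0, 0, 0.009],
)

```text
time_s: 2.8
position: [0.5532, -0.0368, 0.0315]
tcp_rot: [0.0, 0.595, 0.804, 0.0]
force: [0.1, -0.2, 0.9]
gripper_width: 0.0521
```

Request:
send_rows(
  deltas=[0, 0, 0, 0, 0, 0, 0, 0, 0, 0, 0, 0, 0, 0, 0, 0, 0, 0, 0, 0, 0, 0, 0, 0, 0, 0, 0, 0, 0, 0, 0, 0, 0, 0, 0, 0, 0, 0, 0, 0, 0, 0, 0, 0, 0, 0, 0, 0],
  jaw=20,
  force=15,
)

```text
time_s: 3.6
position: [0.5533, -0.0375, 0.0308]
tcp_rot: [0.0, 0.595, 0.804, 0.0]
force: [1.8, 0.4, 3.8]
gripper_width: 0.0218
```

The pinch holds with an opening of 21.8 mm, so the button is flush. I'll advance to just before the mouth, then enter slowly.

Request:
send_rows(
  deltas=[0.3, 0, 0, 0, 0, 0, 0.6, 0, 0, 0, 0, 0, 0.9, 0, 0, 0, 0, 0, 1.2, 0, 0, 0, 0, 0, 1.2, 0, 0, 0, 0, 0],
)

```text
time_s: 4.1
position: [0.55, -0.0269, 0.0313]
tcp_rot: [0.001, 0.595, 0.803, 0.0]
force: [1.7, -4.0, 8.5]
gripper_width: 0.0219
```

Request:
send_rows(
  deltas=[0.1, 0, 0, 0, 0, 0, 0.2, 0, 0, 0, 0, 0, 0.3, 0, 0, 0, 0, 0, 0.4, 0, 0, 0, 0, 0],
)

```text
time_s: 4.5
position: [0.5491, -0.0238, 0.0314]
tcp_rot: [0.001, 0.596, 0.803, 0.0]
force: [1.6, -5.8, 8.6]
gripper_width: 0.0215
```

```bash
python3 - <<'E'
from h import *
s=bot.sense();print(s["time_s"],s["position"],s["force"],s["gripper_width"])
C=cam("wrist");cv2.imwrite("pics/w2.png",cv2.resize(C[0][100:330,200:440,::-1],None,fx=2.5,fy=2.5))
E
```

```text
4.5 [ 0.5491066  -0.02375875  0.03143513] [ 1.64711392 -5.78374879  8.56519129] 0.02150409479983456
```

View pics/w2.png

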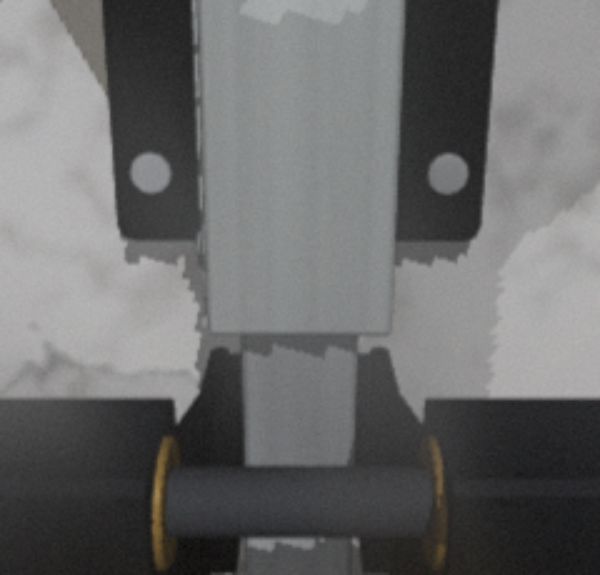

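The crop shows the mouth edge at row 332, with the bar centred between the fingers and both fingers still short of the mouth. The +8.6 N in z means I'm pressing the bar down a little, so I'll raise about 1.2 mm before entering.

Request:
send_rows(
  deltas=[0, 0, -0.12, 0, 0, 0, 0, 0, -0.12, 0, 0, 0, 0.1, 0, -0.12, 0, 0, 0, 0.2, 0, -0.12, 0, 0, 0],
)

```text
time_s: 4.95
position: [0.5474, -0.0205, 0.0317]
tcp_rot: [0.0, 0.595, 0.804, -0.0]
force: [0.7, -3.7, 2.8]
gripper_width: 0.0219
```

Request:
send_rows(
  deltas=[0.1, 0, 0, 0, 0, 0, 0.2, 0, 0, 0, 0, 0],
)

```text
time_s: 5.15
position: [0.547, -0.0184, 0.0317]
tcp_rot: [0.0, 0.595, 0.804, 0.0]
force: [0.2, -2.9, 2.8]
gripper_width: 0.0217
```

Request:
send_rows(
  deltas=[0.1, 0, 0, 0, 0, 0, 0.2, 0, 0, 0, 0, 0, 0.3, 0, 0, 0, 0, 0, 0.4, 0, 0, 0, 0, 0],
)

```text
time_s: 5.55
position: [0.5459, -0.0147, 0.0319]
tcp_rot: [0.0, 0.595, 0.804, 0.0]
force: [1.1, -2.7, 5.0]
gripper_width: 0.0217
```

Request:
send_rows(
  deltas=[0.1, 0, 0, 0, 0, 0, 0.2, 0, 0, 0, 0, 0, 0.3, 0, 0, 0, 0, 0, 0.3, 0, 0, 0, 0, 0],
)

```text
time_s: 5.95
position: [0.5451, -0.0117, 0.0319]
tcp_rot: [0.0, 0.595, 0.804, 0.0]
force: [0.7, -2.2, 6.4]
gripper_width: 0.022
```

```bash
python3 - <<'E'
from h import *
s=bot.sense();print(s["time_s"],s["position"],s["force"],s["gripper_width"])
C=cam("wrist");cv2.imwrite("pics/w3.png",cv2.resize(C[0][100:330,200:440,::-1],None,fx=2.5,fy=2.5))
E
```

```text
5.95 [ 0.54508632 -0.01167176  0.03193235] [ 0.72235849 -2.15348598  6.44412521] 0.021966669816839483
```

View pics/w3.png

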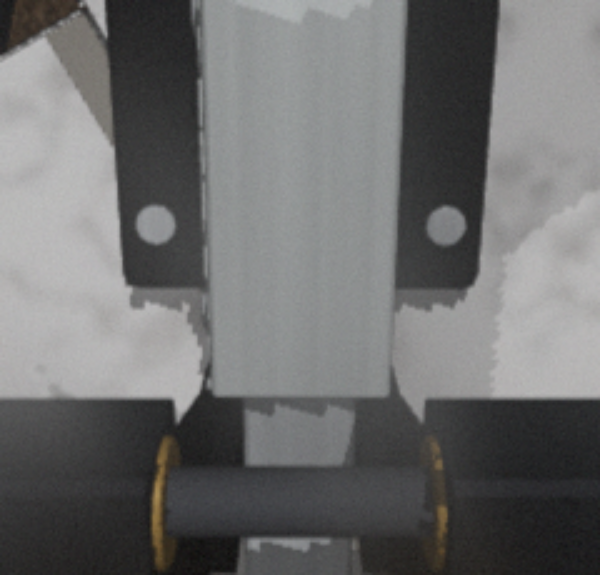

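The mouth edge is now at crop row 396 and the button is about 10.5 mm inside, with the finger edges about 6 mm from the mouth. I'll release, move back 60 mm along the bar and re-grip.

Request:
send_rows(
  deltas=[0, 0, 0, 0, 0, 0, 0, 0, 0, 0, 0, 0, 0, 0, 0, 0, 0, 0, -2, 0, 0, 0, 0, 0, -4, 0, 0, 0, 0, 0, -6, 0, 0, 0, 0, 0, -6, 0, 0, 0, 0, 0, -6, 0, 0, 0, 0, 0],
  jaw=50,
)

```text
time_s: 6.8
position: [0.562, -0.0689, 0.0313]
tcp_rot: [-0.001, 0.595, 0.803, -0.0]
force: [-0.6, -0.7, -0.4]
gripper_width: 0.0435
```

```bash
python3 - <<'E'
from h import *
s=bot.sense();print(s["time_s"],s["position"],s["force"],s["gripper_width"])
C=cam("wrist");S=cam("scene")
cv2.imwrite("pics/w4.png",np.hstack([cv2.resize(C[0][60:300,220:420,::-1],(480,576)),cv2.resize(S[0][160:230,280:320,::-1],(320,576))]))
E
```

```text
6.8 [ 0.5619761  -0.06888474  0.03132396] [-0.58376523 -0.72322615 -0.40572973] 0.043522028582825126
```

View pics/w4.png

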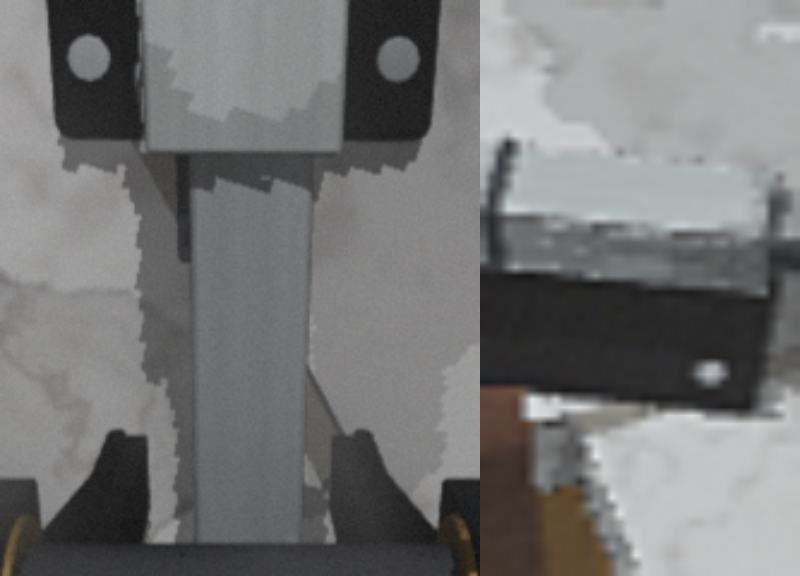

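The mouth edge is at crop row 152, and the outer half of the button, about 2.5 mm proud, shows at (184, 155–260), so the tube is holding it pressed. The bar sits about 2 mm to +y of the finger centre, so I'll shift 1.5 mm and grip.

Request:
send_rows(
  deltas=[0, 0.15, 0, 0, 0, 0, 0, 0.15, 0, 0, 0, 0],
)

```text
time_s: 7.1
position: [0.564, -0.0678, 0.0317]
tcp_rot: [-0.0, 0.595, 0.804, 0.0]
force: [-0.3, 0.1, -0.2]
gripper_width: 0.0432
```

Request:
send_rows(
  deltas=[0, 0, 0, 0, 0, 0, 0, 0, 0, 0, 0, 0, 0, 0, 0, 0, 0, 0, 0, 0, 0, 0, 0, 0, 0, 0, 0, 0, 0, 0, 0, 0, 0, 0, 0, 0],
  jaw=20,
  force=15,
)

```text
time_s: 7.7
position: [0.5639, -0.0687, 0.0317]
tcp_rot: [0.0, 0.595, 0.804, 0.0]
force: [0.4, 0.6, 0.3]
gripper_width: 0.0222
```

Request:
send_rows(
  deltas=[0.2, 0, 0, 0, 0, 0, 0.4, 0, 0, 0, 0, 0, 0.6, 0, 0, 0, 0, 0, 0.8, 0, 0, 0, 0, 0],
)

```text
time_s: 8.1
position: [0.5616, -0.061, 0.0318]
tcp_rot: [0.0, 0.595, 0.804, 0.0]
force: [2.1, -1.9, -1.1]
gripper_width: 0.0216
```

Sliding runs easily at about 2 N. The button's middle is about 2.6 mm inside now, and the pop comes somewhere from 32 to 47 mm. I'll advance 26 mm and then go gently.

Request:
send_rows(
  deltas=[0.3, 0, 0, 0, 0, 0, 0.6, 0, 0, 0, 0, 0, 0.9, 0, 0, 0, 0, 0, 1.2, 0, 0, 0, 0, 0, 1.4, 0, 0, 0, 0, 0],
)

```text
time_s: 8.6
position: [0.5574, -0.0473, 0.0317]
tcp_rot: [-0.0, 0.595, 0.804, 0.0]
force: [2.4, -1.6, -1.5]
gripper_width: 0.0221
```

Request:
send_rows(
  deltas=[0.2, 0, 0, 0, 0, 0, 0.4, 0, 0, 0, 0, 0, 0.6, 0, 0, 0, 0, 0, 0.8, 0, 0, 0, 0, 0, 1.0, 0, 0, 0, 0, 0, 1.1, 0, 0, 0, 0, 0, 1.2, 0, 0, 0, 0, 0],
)

```text
time_s: 9.3
position: [0.554, -0.036, 0.0318]
tcp_rot: [0.0, 0.595, 0.804, 0.0]
force: [3.6, -1.2, -0.9]
gripper_width: 0.0216
```

Request:
send_rows(
  deltas=[0.05, 0, 0, 0, 0, 0, 0.1, 0, 0, 0, 0, 0],
)

```text
time_s: 9.5
position: [0.5537, -0.0352, 0.0318]
tcp_rot: [0.0, 0.595, 0.804, 0.0]
force: [4.3, -0.4, -0.9]
gripper_width: 0.0216
```

Request:
send_rows(
  deltas=[0.05, 0, 0, 0, 0, 0, 0.1, 0, 0, 0, 0, 0, 0.15, 0, 0, 0, 0, 0, 0.2, 0, 0, 0, 0, 0],
)

```text
time_s: 9.9
position: [0.5531, -0.0333, 0.0318]
tcp_rot: [0.0, 0.595, 0.804, 0.0]
force: [4.4, -0.6, -1.2]
gripper_width: 0.022
```

Request:
send_rows(
  deltas=[0.05, 0, 0, 0, 0, 0, 0.1, 0, 0, 0, 0, 0, 0.15, 0, 0, 0, 0, 0],
)

```text
time_s: 10.2
position: [0.5526, -0.0319, 0.0317]
tcp_rot: [0.0, 0.595, 0.804, 0.0]
force: [3.1, -0.3, -1.0]
gripper_width: 0.0219
```

Request:
send_rows(
  deltas=[0.05, 0, 0, 0, 0, 0, 0.1, 0, 0, 0, 0, 0],
)

```text
time_s: 10.4
position: [0.5523, -0.0309, 0.0317]
tcp_rot: [-0.0, 0.595, 0.804, 0.0]
force: [3.8, -0.6, -1.4]
gripper_width: 0.0219
```

Request:
send_rows(
  deltas=[0.05, 0, 0, 0, 0, 0, 0.1, 0, 0, 0, 0, 0],
)

```text
time_s: 10.6
position: [0.552, -0.03, 0.0317]
tcp_rot: [0.0, 0.595, 0.804, 0.0]
force: [4.3, -1.0, -1.0]
gripper_width: 0.0216
```

Request:
send_rows(
  deltas=[0.05, 0, 0, 0, 0, 0, 0.1, 0, 0, 0, 0, 0],
)

```text
time_s: 10.8
position: [0.5518, -0.029, 0.0318]
tcp_rot: [-0.0, 0.595, 0.804, 0.0]
force: [2.7, -0.1, -1.3]
gripper_width: 0.0214
```

Request:
send_rows(
  deltas=[0.05, 0, 0, 0, 0, 0, 0.1, 0, 0, 0, 0, 0],
)

```text
time_s: 11.0
position: [0.5511, -0.0281, 0.0317]
tcp_rot: [-0.0, 0.595, 0.804, -0.0]
force: [1.4, -1.7, 2.0]
gripper_width: 0.0219
```

The sideways force fell from about 4 N to 1 N, which may be the pop. I'll take one half-millimetre step to feel for the end.

Request:
send_rows(
  deltas=[0.05, 0, 0, 0, 0, 0, 0.05, 0, 0, 0, 0, 0],
)

```text
time_s: 11.2
position: [0.5509, -0.0277, 0.0317]
tcp_rot: [-0.0, 0.595, 0.804, -0.0]
force: [-0.5, -0.6, 3.0]
gripper_width: 0.0221
```

```bash
python3 - <<'E'
from h import *
s=bot.sense();print(s["time_s"],s["position"],s["force"],s["gripper_width"])
C=cam("wrist");S=cam("scene")
cv2.imwrite("pics/w5.png",np.hstack([cv2.resize(C[0][0:260,230:400,::-1],(392,600)),cv2.resize(S[0][170:210,290:330,::-1],(408,600))]))
E
```

```text
11.2 [ 0.55094558 -0.02772529  0.03173345] [-0.54929379 -0.6219892   3.03089309] 0.02207150722280989
```

View pics/w5.png

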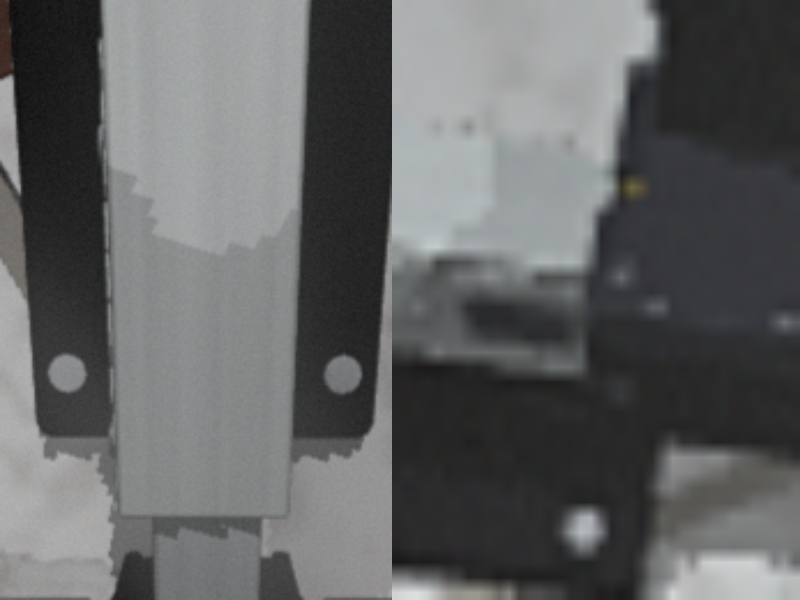

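The wrist crop doesn't resolve the tube's side. The scene crop shows a dark oblong at (470–570, 300–340) on the tube's near side. Axial and sideways forces have fallen to under 1 N, so I'll confirm by feeling gently for the far end.

Request:
send_rows(
  deltas=[0.05, 0, 0, 0, 0, 0, 0.05, 0, 0, 0, 0, 0],
)

```text
time_s: 11.5
position: [0.5511, -0.0271, 0.0317]
tcp_rot: [-0.0, 0.595, 0.804, -0.0]
force: [-0.4, -1.6, 3.1]
gripper_width: 0.0218
```

Request:
send_rows(
  deltas=[0.05, 0, 0, 0, 0, 0, 0.05, 0, 0, 0, 0, 0],
)

```text
time_s: 11.7
position: [0.551, -0.0266, 0.0317]
tcp_rot: [-0.0, 0.595, 0.804, 0.0]
force: [-0.0, -1.2, 3.2]
gripper_width: 0.0219
```

Request:
send_rows(
  deltas=[0.05, 0, 0, 0, 0, 0, 0.05, 0, 0, 0, 0, 0],
)

```text
time_s: 11.9
position: [0.5509, -0.026, 0.0317]
tcp_rot: [0.0, 0.595, 0.804, 0.0]
force: [0.4, -0.5, 2.1]
gripper_width: 0.022
```

Request:
send_rows(
  deltas=[0.05, 0, 0, 0, 0, 0, 0.05, 0, 0, 0, 0, 0],
)

```text
time_s: 12.1
position: [0.5508, -0.0255, 0.0317]
tcp_rot: [-0.0, 0.595, 0.804, 0.0]
force: [-0.7, -1.1, 2.1]
gripper_width: 0.0221
```

Request:
send_rows(
  deltas=[0.05, 0, 0, 0, 0, 0, 0.05, 0, 0, 0, 0, 0],
)

```text
time_s: 12.3
position: [0.5506, -0.0254, 0.0317]
tcp_rot: [0.0, 0.595, 0.804, -0.0]
force: [0.8, -1.5, 2.1]
gripper_width: 0.0221
```

Request:
send_rows(
  deltas=[0.05, 0, 0, 0, 0, 0, 0.05, 0, 0, 0, 0, 0],
)

```text
time_s: 12.5
position: [0.5506, -0.0253, 0.0317]
tcp_rot: [0.0, 0.595, 0.804, -0.0]
force: [2.4, -5.0, -0.1]
gripper_width: 0.0216
```

The bar stopped with the axial force rising to 5.5 N, so that's the far end. I'll ease back 1.5 mm of command, let go and rise.

Request:
send_rows(
  deltas=[-0.08, 0, 0, 0, 0, 0, -0.15, 0, 0, 0, 0, 0, -0.15, 0, 0, 0, 0, 0],
)

```text
time_s: 12.8
position: [0.5507, -0.0254, 0.0317]
tcp_rot: [-0.0, 0.595, 0.804, 0.0]
force: [0.1, 1.6, 2.3]
gripper_width: 0.022
```

Request:
send_rows(
  deltas=[0, 0, 0, 0, 0, 0, 0, 0, 0, 0, 0, 0, 0, 0, 0, 0, 0, 0, 0, 0, 0, 0, 0, 0, 0, 0, -3, 0, 0, 0, 0, 0, -7, 0, 0, 0, 0, 0, -11, 0, 0, 0, 5, -4, -14, 0, 0, 0, 5, -8, -14, 0, 0, 0, 5, -8, -14, 0, 0, 0, 5, -8, -14, 0, 0, 0],
  jaw=50,
)

```text
time_s: 13.9
position: [0.4593, -0.0012, 0.1724]
tcp_rot: [-0.0, 0.595, 0.804, 0.002]
force: [0.0, 0.3, 0.1]
gripper_width: 0.0434
```

```bash
python3 - <<'E'
from h import *
s=bot.sense();print(s["time_s"],s["position"],s["force"],s["gripper_width"])
C=cam("wrist");S=cam("scene")
cv2.imwrite("pics/w6.png",np.vstack([cv2.resize(C[0][0:300,160:560,::-1],(800,600))[:300*1],cv2.resize(S[0][160:220,255:415,::-1],(800,300))]))
cv2.imwrite("pics/w6w.png",cv2.resize(C[0][:,:,::-1],(800,500)))
p=[.5407-.2955*.039-.955*.0163,.0031+.9553*.039-.2955*.0163,.05];print(proj(C,p),proj(S,p))
E
```

```text
13.9 [ 0.45928484 -0.00122772  0.17243424] [0.03287435 0.31746573 0.14751703] 0.043413556510841764
[386.81094543 174.83989714] [301.95120865 190.91179749]
```

View pics/w6.png

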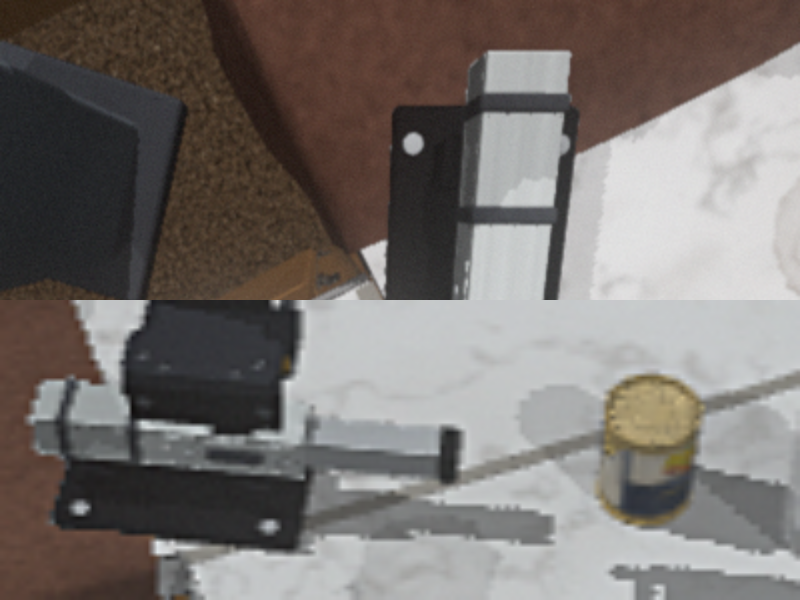

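The scene crop shows the bar deep in the tube, with a dark oblong on the tube's near side at (235, 455). The tin is undisturbed. One enlarged wrist crop at pixel (387,175) should show whether the button is out.

```bash
python3 - <<'E'
from h import *
C=cam("wrist")
cv2.imwrite("pics/w7.png",cv2.resize(C[0][120:270,330:450,::-1],None,fx=4,fy=4,interpolation=cv2.INTER_CUBIC))
E
```

```text
(no output)
```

View pics/w7.png

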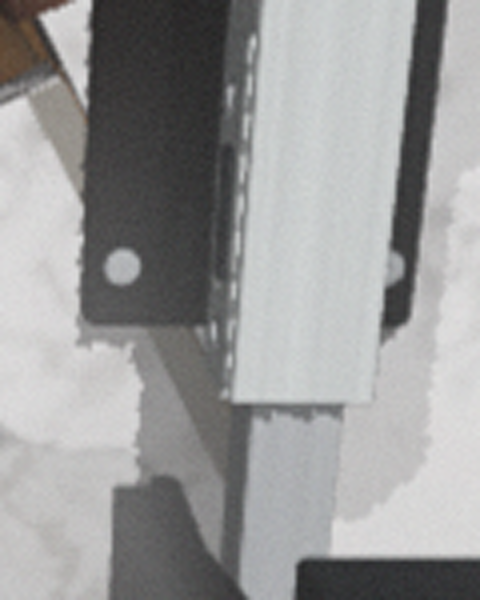

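The crop shows the dark button filling the hole on the near side at (225, 150–280), with the fingers clear. The drag drop, then about 3 mm of free play, then a stop at 5.5 N all match a 32 mm button in a 35 mm hole. I'm handing in.

```bash
python3 -c "
from station import bot
print(bot.sense()['force']); print(bot.close_job())"
```

```text
[-0.59525504 -1.31985483  0.24543002]
the job is handed in; nothing more can be done
None
```

The bar is in the tube with its button out through the side hole, and the job was handed in at about 14 s with the gripper clear of everything.

- **What I did:** I pinched the outer half of the button flush and slid it about 10 mm into the mouth. I then let go, re-gripped 60 mm further back and slid on gently. The button popped with its middle about 36–37 mm inside the mouth. I felt the hole's far end, eased back, released and lifted clear.
- **Forces:** the end-of-move readings showed at most about 6 N along the bar, at the mouth and again at the hole's far end. There was also one 8.6 N vertical reading at the mouth, which I corrected before entering.
- **Signs of the pop:** the sideways load fell from about 4 N to 1 N and the drag to under 1 N. About 3 mm of free travel followed, then a firm stop, which matches a 32 mm button in a 35 mm hole.
- **Last pictures:** the bar is deep in the tube and the hole on the near side is filled dark. At that resolution the pictures alone can't fully tell the raised button from an empty hole, so the force readings are the stronger proof.
- **Things round about:** the tin looked undisturbed in the last scene crop. I did not measure the other bystanders again, but the arm stayed clear of them and of the blue look-alike.

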